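Lock the tiffin into its carrying rack

TASK

Lay the loose wooden bar, grip upwards, across the tiffin rack over the tiffin, centred so that both ends lie fully down in the notches of the two side panels, and let go of it. Then slide the steel bolt fully home across the bar's end into its keeper, so that the bar is locked in. Leave the tiffin standing as it is, and do not disturb the tumblers, the jar or the pan.

Things in the scene. Friction and masses are not known exactly. Their poses are not given: they have to be found in the camera images.
- rack: Pale wooden tiffin rack fixed to the counter. Origin on the counter midway between its two side panels, in line with their notches; z up, y towards the left panel, x away from the robot (yaw within 0.35 rad). Base board 15 mm thick, x -140 to 75, y -135 to 135 mm. Panels 32 mm thick, centred at y = -101 and 101, x -140 to 60, tops at z 139 mm. The bolt is on top of the left (+y) panel.
- rack_seat (a point): Where the bar's origin belongs: midway between the two notches at the height of their floors (rack x 0, y 0, z 121 mm), axes as the rack's. Each panel has one notch, open at the top, right through the panel along y, 32 mm wide (x -16 to 16 mm) and 18 mm deep.
- bar: Loose pale wooden bar, about 0.2 kg, 24 mm wide (x), 250 mm long (y), 18 mm thick (z), lying flat on the counter, grip upwards. On its middle stands a wooden grip block, 18 mm wide (x), 50 mm long (y), from z = 18 to 52 mm. Origin at the centre of the underside, z up. The ends are alike: it may be laid either way round.
- bolt (a joint): Travel of the steel bolt along the rack's +x, in m: 0 drawn back, 0.075 fully home at its end stop; starts at 0 to 0.014. About 2 N of friction; stays where left. Its rod, 10 mm across, runs in a slotted track at rack y 101, z 147 mm, tip at x = -38 mm + travel: at first clear of the notch, it passes 3 mm above a seated bar into the keeper beyond. A bar not fully down blocks it.
- bolt_handle (a point): Centre of the top of the bolt's handle, an upright round steel pin 14 mm in diameter that moves with the bolt (rack x = -108 mm + travel, y = 101 mm). Its top is at z = 195 mm; 41 mm of it stands free above the track's cheeks. Axes as the rack's.
- keeper (a point): Centre of the top of the bolt's keeper, a steel staple on the left panel just beyond its notch, 25 mm long (rack x 20 to 45 mm), 22 mm wide, its top at z = 157 mm. The bolt's track lies on the notch's other side: rack x -135 to -20 mm, 22 mm wide over its two cheeks, which rise to z = 154 mm.
- tiffin: Steel two-tier tiffin stack with side latches, round, 120 mm across, 100 mm high, about 0.8 kg, standing loose on the rack's base board between the panels; its lid ends 6 mm below the seated bar. Origin at the centre of its underside, z up.
- tumbler0: Glass tumbler, 68 mm across the rim, 100 mm high, open top; origin at the centre of its underside, z up. Bystander.
- tumbler1: A second, like glass tumbler. Bystander.
- jar: White plastic jar with screw-top lid, 90 mm across, 130 mm high; origin at the centre of its underside, z up. Bystander.
- pan: Aluminium chai pan, 140 mm across, 75 mm high, on a green silicone trivet 6 mm thick; its black handle reaches 200 mm along the pan's -x, 75 mm above its underside. Origin at the centre of its underside, z up. Bystander.
There are look-alikes about, which are no part of the job. What is shaped like the tiffin but orange or pink is not meant.

How it is judged:
On the way, in this order (a step that is already met when the one before it is completed fails the run):
1. the bar lies down in both notches, let go, with the bolt still drawn back (x of bar in the frame of rack_seat between -0.007 and 0.007 m and y of bar in the frame of rack_seat between -0.016 and 0.016 m and z of bar in the frame of rack_seat between -0.004 and 0.004 m and angle between the y axis of bar and the y axis of rack_seat, either way round below 0.07 rad and angle between the z axis of bar and the z axis of rack_seat, either way round below 0.05 rad and value of joint bolt below 0.03 m and contact force between bar and the fingers below 0.3 N and linear speed of bar below 0.02 m/s), for 0.2 s.
2. the bolt is slid home over the bar into its keeper (value of joint bolt above 0.068 m), for 0.2 s.
At the end, for the whole second after the job is handed in: Bar grip up on both notch floors (7 mm across, 16 mm along, 4 mm in height, 0.07 rad in line, 0.05 rad level), bolt within 7 mm of fully home, all at rest, tiffin upright within 15 mm and tumblers, jar and pan within 20 mm of where they stood (x of bar in the frame of rack_seat between -0.007 and 0.007 m and y of bar in the frame of rack_seat between -0.016 and 0.016 m and z of bar in the frame of rack_seat between -0.004 and 0.004 m and angle between the y axis of bar and the y axis of rack_seat, either way round below 0.07 rad and angle between the z axis of bar and the z axis of rack_seat, either way round below 0.05 rad and value of joint bolt above 0.068 m and velocity of joint bolt between -0.005 and 0.005 m/s and linear speed of each of bar, tiffin below 0.01 m/s and angle between tiffin's own z axis and vertical below 0.05 rad and not (distance of tiffin from where it was at the start of the episode above 0.015 m) and not (distance of tumbler0 from where it was at the start of the episode above 0.02 m) and not (distance of tumbler1 from where it was at the start of the episode above 0.02 m) and not (distance of jar from where it was at the start of the episode above 0.02 m) and not (distance of pan from where it was at the start of the episode above 0.02 m)); the robot touches nothing.
It fails at once if the tiffin is shoved by more than 15 mm or tipped (distance of tiffin from where it was at the start of the episode above 0.015 m or angle between tiffin's own z axis and vertical above 0.25 rad).
It fails at once if a tumbler is moved by more than 20 mm or tipped (distance of tumbler0 from where it was at the start of the episode above 0.02 m or angle between tumbler0's own z axis and vertical above 0.25 rad).
It fails at once if the other tumbler is moved by more than 20 mm or tipped (distance of tumbler1 from where it was at the start of the episode above 0.02 m or angle between tumbler1's own z axis and vertical above 0.25 rad).
It fails at once if the jar is moved by more than 20 mm or tipped (distance of jar from where it was at the start of the episode above 0.02 m or angle between jar's own z axis and vertical above 0.25 rad).
It fails at once if the pan is moved by more than 20 mm or tipped (distance of pan from where it was at the start of the episode above 0.02 m or angle between pan's own z axis and vertical above 0.25 rad).
It also fails if it takes over 56 s, if anything falls off the work surface, if the arm or the gripper's body presses on something with over 40 N, if the wrist force passes 120 N, or if a joint passes its speed limit or range.

ROBOT

A 6-joint arm with a two-finger parallel gripper is mounted at the origin on the work surface. World frame = base frame: x ahead of the robot, y to its left, z up, the work surface at z = 0. Lengths are in m, angles in rad, forces in N, time in s.
With the tool pointing down it reaches from about 0.3 to 0.75 m from the base axis. Payload 8.5 kg.
Tool frame: the origin (TCP) lies on the mounting face of the last link; the fingertips stand env.tip_reach ahead of it and the grasp point (between the pads) lies 155 mm ahead of it (env.tip_reach is the distance from the TCP to the fingertips, in m); z points along the fingers, y is the line along which they close (so a half turn about z gives the same grasp; the last joint's range is limited). The gripper opens to 85 mm and grips with 20 to 120 N. Pads are 22 mm wide; open, the fingers measure 114 mm over their backs; the gripper's body (76 mm by 85 mm) begins 54 mm behind the grasp point. The pads swing forward as they close: fully open they stand 13 mm farther back than shut.
Start: joints at [1.081, 0.381, 1.297, -0, 1.464, -0.215], TCP at [0.149, 0.529, 0.405] pointing down, gripper open.
Joint ranges: [-3.11, 3.11], [-0.89, 2.33], [0.22, 2.48], [-1.42, 4.56], [0.17, 2.85], [-2.88, 2.88]. Speed limits (rad/s): [2.39, 2.39, 3.14, 3.14, 3.14, 3.14].

INTERFACE

Orientations are given as a unit quaternion [x, y, z, w].
In Python, from plant import readout, cams, ticket, env gives the robot as it stands. The module is installed in compiled form; this text tells all that it offers.
- The arm moves only by the tool carry_out, never from a script. Its argument "targets" is a list of rows, each a list of 2 entries, a list of its own where there are three numbers: the shift along the tool's x, y, z each as a share of 150 mm, from -1 to 1, then the turn about the tool's z as a share of 90 degrees, from -1 to 1. A call has 1 to 8 rows; each row is the pose to reach, as a shift and turn from the pose commanded when the call began, along the tool's axes at that moment; what a row does not reach only later rows make up. A row lasts 1/8 s, in which the tool goes at most 62.5 mm and 10.7 degrees, less where a joint would pass 70% of its speed; a pose out of reach is approached as far as the arm can. A call with a number of a shift or a turn outside -1 to 1 is refused whole. A call with a gripper value outside its range is refused whole. "fingers" is the opening, from 0 (shut) to 1 (fully open), set as the call begins (left out, the last holds). The fingers move at their own pace and stop on an object; "grip_force" is the grip in N (left out, the last holds). Time passes only in rows, so rows that repeat a pose let the fingers close. It gives the time, the measured TCP pose, the force, the opening and the grip force at its end, in the units of the state.
- readout.get_state(): the state, without advancing time (a new reading comes with each control period).
- cams.get_image(name): name is "scene" or "top"; returns the picture (384x512x3 uint8, red, green, blue); there is no depth.
- cams.get_calibration(name): a dict with "camera_matrix" (3x3 intrinsics, pixels), "pose" (4x4, takes a point from camera to world coordinates). Camera axes: x right, y up, looking along -z (the intrinsics and any distortion apply to the point x, -y, -z); pixel columns grow to the right and rows downward; lengths in m; the calibration is good to about 2 mm. A picture is of the moment at which its call begins. get_calibration takes no time and is no camera call.
- ticket.sign_off(): hands the job in; it is judged then, once.
The state is a dict: "t": time; "joint_positions": joint angles; "dq": joint speeds; "joint_efforts": joint torques, N m; "tcp_pos": TCP position; "eef_rot": TCP orientation; "ft_force": force on the tool from outside, world axes, zero at the start; "torque": the same for the moment, N m; "gripper_width": finger opening in m; "grip_force": force on a finger pad.
Only numpy, scipy, OpenCV 4.12 (cv2) and the standard library are available. Lean on these libraries where they do the work, as an engineer would, in place of code of your own. Each camera call takes 0.05 s, during which the arm holds its last target. There are 200 camera calls.

## Working session

There is one attempt and no reset: what is moved stays moved. The work goes in short steps, Python scripts to look and compute and a tool call to move; the robot and the scene stay as the last step left them, time stands still between calls to the robot, and variables do not carry over. Pictures are saved under pics/ and viewed, at most 10 in all, crops included, and the job is handed in when it is done.

Besides the shell and the picture viewer there is one more tool, called after "Emit:" in YAML: its name, and indented under it one key for each argument. carry_out: Moves the arm, as the interface text tells. Its arguments: {"type":"object","properties":{"targets":{"type":"array"},"fingers":{"type":"number"},"grip_force":{"type":"number"}},"required":["targets"]}

```bash
mkdir -p pics; cat > h.py <<'E'
import numpy as np, cv2
from plant import readout, cams, ticket, env
from scipy.spatial.transform import Rotation as R
def ray(name,uv):
    c=cams.get_calibration(name);K=np.array(c['camera_matrix']);T=np.array(c['pose'])
    p=np.linalg.solve(K,np.array([uv[0],uv[1],1.]));d=T[:3,:3]@np.array([p[0],-p[1],-p[2]])
    return T[:3,3],d
def onz(name,uv,z):
    o,d=ray(name,uv);return o+d*(z-o[2])/d[2]
def proj(name,P):
    c=cams.get_calibration(name);K=np.array(c['camera_matrix']);T=np.array(c['pose'])
    q=T[:3,:3].T@(np.asarray(P)-T[:3,3]);q=K@np.array([q[0],-q[1],-q[2]]);return q[:2]/q[2]
def snap(name,fn):
    im=cams.get_image(name);cv2.imwrite('pics/'+fn,im[:,:,::-1]);return im
E
python3 - <<'E'
from h import *
a=snap('scene','s0.png');b=snap('top','t0.png')
for n in('scene','top'):print(cams.get_calibration(n))
print(env.tip_reach,readout.get_state())
E
```

```text
{'camera_matrix': array([[423.64907679,   0.        , 254.92232193],
       [  0.        , 423.64907679, 180.10328098],
       [  0.        ,   0.        ,   1.        ]]), 'pose': array([[-0.49546579, -0.46713136,  0.73232639,  1.55689808],
       [ 0.86853052, -0.25382756,  0.42570683,  0.58329401],
       [-0.01297639,  0.84697099,  0.53148071,  0.86878435],
       [ 0.        ,  0.        ,  0.        ,  1.        ]])}
{'camera_matrix': array([[401.30340325,   0.        , 253.88518248],
       [  0.        , 401.30340325, 187.37319444],
       [  0.        ,   0.        ,   1.        ]]), 'pose': array([[ 0.00406657,  0.98527751, -0.1709143 ,  0.3491515 ],
       [-0.9999864 ,  0.00456504,  0.00252357, -0.00998247],
       [ 0.00326665,  0.17090171,  0.98528267,  1.40568536],
       [ 0.        ,  0.        ,  0.        ,  1.        ]])}
0.1734 {'t': 0.1, 'joint_positions': array([ 1.08068502e+00,  3.81124892e-01,  1.29815902e+00,  4.89225576e-05,
        1.46360698e+00, -2.15291905e-01]), 'dq': array([-3.75954862e-04, -4.40207327e-04, -3.38260463e-03,  1.51091770e-05,
        3.28693825e-04,  1.59975584e-03]), 'joint_efforts': array([ 3.86794272e-03, -4.49225628e+01, -2.31653559e+01, -1.38385221e-04,
        3.70554728e-03,  1.04207817e-05]), 'tcp_pos': array([0.14922895, 0.52932468, 0.40418413]), 'eef_rot': array([ 1.36980275e-01,  9.90573562e-01, -6.00757499e-04, -2.47049096e-04]), 'ft_force': array([-0.38719451,  0.02910548, -0.12323203]), 'torque': array([0.04443786, 0.01443448, 0.03517916]), 'grip_force': 0.0, 'gripper_width': 0.08542379273223626}
```

View pics/s0.png

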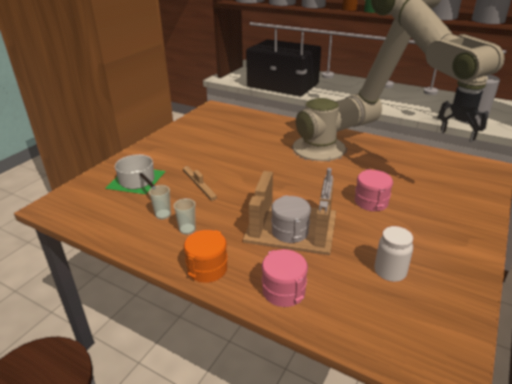

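View pics/t0.png

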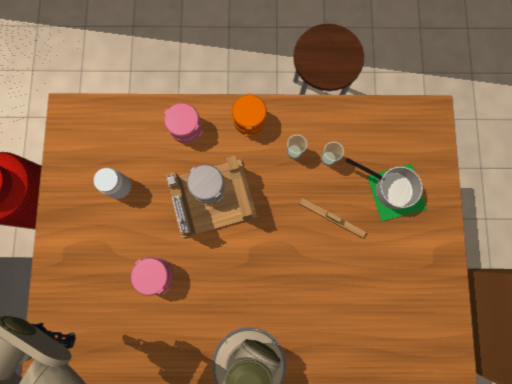

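The top view shows the bar at about (332,217), and in the scene view it is at (198,182). The other long things that could be taken for it are the rack's panels at (180,205) and (242,190) and the black pan handle at (363,168). The bar is the only loose pale one with a grip block. The steel tiffin sits in the rack at (206,183). The pink and orange stacks at (183,122), (151,276) and (250,113) are look-alikes. I'll check this in close crops.

```bash
python3 - <<'E'
from h import *
b=cv2.imread('pics/t0.png');s=cv2.imread('pics/s0.png')
r=lambda im,x,y,w,h,k:cv2.resize(im[y:y+h,x:x+w],None,fx=k,fy=k,interpolation=cv2.INTER_CUBIC)
A=r(b,155,145,110,100,4);B=r(b,290,185,85,60,4)
C=np.zeros((400+240,800,3),np.uint8);C=np.zeros((600,800,3),np.uint8)
C[:400,:440]=A;C[:240,440:780]=B
D=r(s,240,160,100,95,3.5);C[240:240+332,442:792]=D[:332,:350]
cv2.imwrite('pics/c1.png',C)
# wood mask for bar
roi=b[185:245,290:375].astype(int);g=roi[:,:,1]
m=((roi[:,:,0]>70)&(roi[:,:,2]<255)).astype(np.uint8)
print(b[217,330:334],b[205,340])
E
```

```text
[[ 53  86 117]
 [ 70 115 156]
 [ 80 129 176]
 [ 83 135 184]] [ 48  97 161]
```

View pics/c1.png

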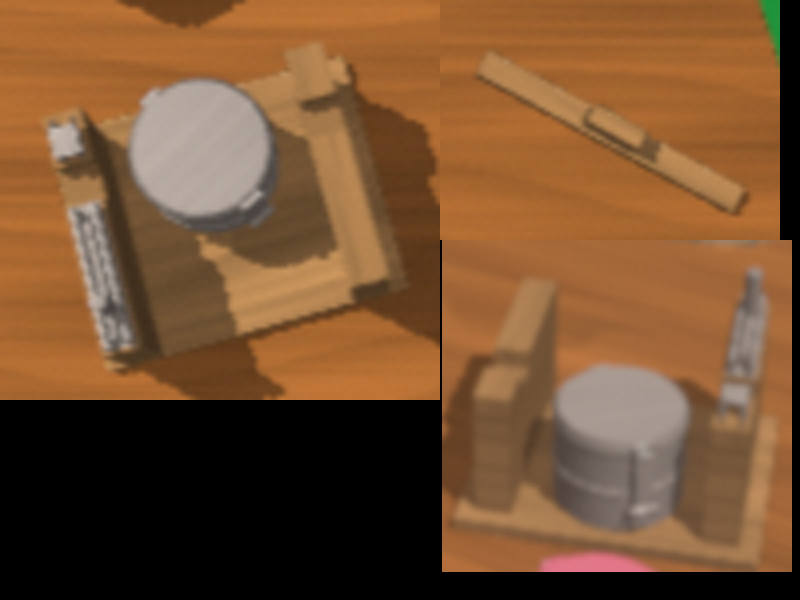

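```bash
cat > m.py <<'E'
from h import *
b=cv2.imread('pics/t0.png').astype(float)
m=((b[:,:,0]/(b[:,:,2]+1)>.385)&(b[:,:,2]>60)&(b[:,:,1]<b[:,:,2]-15)).astype(np.uint8)
m[:185]=0;m[245:]=0;m[:,:292]=0;m[:,370:]=0
n,l,st,_=cv2.connectedComponentsWithStats(m);i=1+st[1:,4].argmax();c=cv2.findContours((l==i).astype(np.uint8),0,1)[0][0]
r=cv2.minAreaRect(c);box=cv2.boxPoints(r);print(r,st[i])
W=np.array([onz('top',p,.018) for p in box]);print(W)
print('bar ctr',W.mean(0));e=[W[1]-W[0],W[2]-W[1]];print([np.linalg.norm(x) for x in e])
L=max(e,key=np.linalg.norm);print('long dir yaw deg',np.degrees(np.arctan2(L[1],L[0])))
P=lambda u,v:((u+.5)/4-.5+155,(v+.5)/4-.5+145)
pts=[((67,138),(32.5,101,157)),((44,120),(60,117,139)),((85,110),(60,85,139)),((287,50),(60,-85,139)),((328,42),(60,-117,139)),((349,290),(-140,-85,139)),((385,283),(-140,-117,139)),((86,205),(-20,101,154)),((118,348),(-135,101,154)),((110,368),(-140,135,15)),((407,285),(-140,-135,15)),((347,58),(75,-135,15))]
A=np.array([onz('top',P(*p),q[2]/1e3)[:2] for p,q in pts]);B=np.array([q[:2] for _,q in pts])/1e3
a=A-A.mean(0);c=B-B.mean(0);th=np.arctan2((c[:,0]*a[:,1]-c[:,1]*a[:,0]).sum(),(c*a).sum())
M=np.array([[np.cos(th),-np.sin(th)],[np.sin(th),np.cos(th)]]);t=A.mean(0)-M@B.mean(0)
print('rack',t,np.degrees(th));print(np.round(((A-t)@M-B)*1e3,1))
G=lambda x,y,z:np.r_[M@np.array([x,y])/1e3+t,z/1e3]
im=cv2.imread('pics/s0.png');k=6;im=cv2.resize(im[160:255,240:345],None,fx=k,fy=k,interpolation=cv2.INTER_CUBIC)
def ln(name,im,ps,ox,oy,k):
    q=np.array([(proj(name,G(*p))-[ox,oy]+.5)*k-.5 for p in ps]).astype(int);cv2.polylines(im,[q],True,(0,255,0),1)
im2=cv2.resize(cv2.imread('pics/t0.png')[145:245,155:265],None,fx=4,fy=4,interpolation=cv2.INTER_CUBIC)
for (n,i,ox,oy,kk) in(('scene',im,240,160,6),('top',im2,155,145,4)):
  for s in(1,-1):
    for x0,x1 in((-140,-16),(16,60)):ln(n,i,[(x0,s*85,139),(x1,s*85,139),(x1,s*117,139),(x0,s*117,139)],ox,oy,kk)
  ln(n,i,[(20,90,157),(45,90,157),(45,112,157),(20,112,157)],ox,oy,kk)
  ln(n,i,[(-140,135,15),(-140,-135,15),(75,-135,15),(75,135,15)],ox,oy,kk)
C=np.zeros((570,800,3),np.uint8);C[:400,:440]=im2[:,:];f=cv2.resize(im,(360,326));C[:326,440:]=f;cv2.imwrite('pics/c2.png',C)
E
python3 m.py
```

```text
((332.37249755859375, 216.8892822265625), (73.01786804199219, 8.243361473083496), 28.442928314208984) [299 198  67  40 527]
[[ 0.53483935 -0.16866892  0.018     ]
 [ 0.56046338 -0.18278785  0.018     ]
 [ 0.44019641 -0.40226474  0.018     ]
 [ 0.41530922 -0.38766588  0.018     ]]
bar ctr [ 0.48770209 -0.28534685  0.018     ]
[np.float64(0.02925636923576937), np.float64(0.2502683503568766)]
long dir yaw deg -118.72146190766941
rack [0.5850975  0.14207728] 15.512844292101395
[[ 1.6 -0.3]
 [-2.3  0.8]
 [-2.9 -0.9]
 [ 2.4 -0.4]
 [ 0.1 -2.2]
 [ 0.7  1.5]
 [-1.4  4.6]
 [-1.4 -1.9]
 [-2.2  0.1]
 [ 2.5 -2.7]
 [ 4.2  1.8]
 [-1.3 -0.3]]
```

View pics/c2.png

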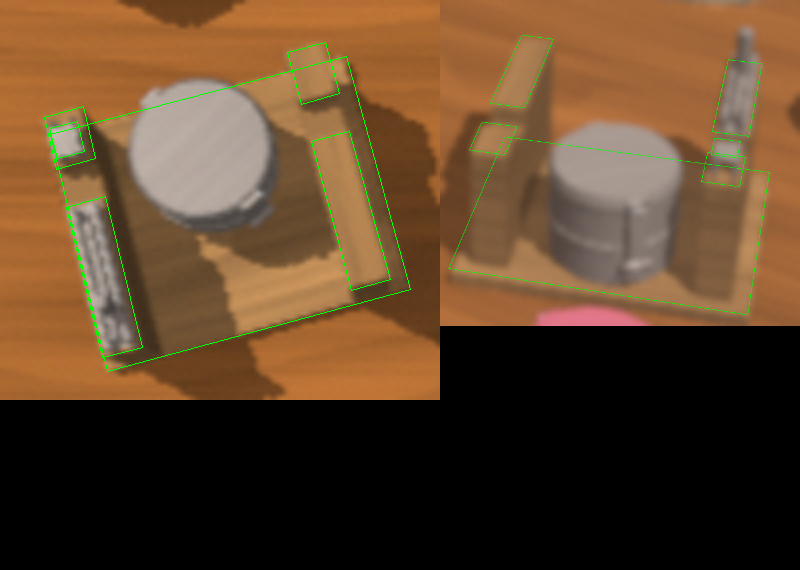

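The overlay fits the rack in both views: rack at (0.585, 0.142), yaw 15.5°. The bar centre is at (0.488, -0.285) and its short axis lies at -28.7°. Next I chain the approach moves.

```bash
cat > plan.py <<'E'
import numpy as np
def chain(s,ws):
    p=np.array(s[:3]);y=s[3]
    for w in ws:
        a=np.radians(y);X=np.array([-np.sin(a),np.cos(a),0]);Y=np.array([np.cos(a),np.sin(a),0]);d=np.array(w[:3])-p
        print(w,'->',np.round(np.array([d@X,d@Y,-d[2]])/.15,3),'turn',round(-(w[3]-y)/90,3))
        p=np.array(w[:3]);y=w[3]
def cur():
    from h import readout,R
    s=readout.get_state();Y=R.from_quat(s['eef_rot']).as_matrix()[:,1];return [*s['tcp_pos'],np.degrees(np.arctan2(Y[1],Y[0]))]
E
python3 -c "
from plan import *
c=cur();print(c)
chain(c,[(.26,.42,.40,44.3),(.35,.30,.40,14.3),(.40,.16,.40,-8.2),(.44,.02,.40,-19),(.47,-.13,.36,-28.7),(.488,-.27,.3,-28.7),(.488,-.285,.197,-28.7)])"
```

```text
[np.float64(0.1492289524198042), np.float64(0.5293246753485932), np.float64(0.4041841316581906), np.float64(74.25371793619428)]
(0.26, 0.42, 0.4, 44.3) -> [-0.909 -0.501  0.028] turn 0.333
(0.35, 0.3, 0.4, 14.3) -> [-0.992 -0.129 -0.   ] turn 0.333
(0.4, 0.16, 0.4, -8.2) -> [-0.987  0.092 -0.   ] turn 0.25
(0.44, 0.02, 0.4, -19) -> [-0.886  0.397 -0.   ] turn 0.12
(0.47, -0.13, 0.36, -28.7) -> [-0.88   0.515  0.267] turn 0.108
(0.488, -0.27, 0.3, -28.7) -> [-0.761  0.553  0.4  ] turn -0.0
(0.488, -0.285, 0.197, -28.7) -> [-0.088  0.048  0.687] turn -0.0
```

Emit:
carry_out:
  targets:
    - [[-0.91, -0.5, 0.03], 0.333]
    - [[-0.91, -0.5, 0.03], 0.333]
    - [[-0.91, -0.5, 0.03], 0.333]
    - [[-0.91, -0.5, 0.03], 0.333]
  fingers: 1

```text
t: 0.6
tcp_pos: [0.2615, 0.4191, 0.4]
eef_rot: [0.39, 0.921, -0.0, -0.0]
ft_force: [-0.1, 0.1, -0.2]
gripper_width: 0.0852
grip_force: 0.0
```

Emit:
carry_out:
  targets:
    - [[-0.99, -0.13, 0], 0.333]
    - [[-0.99, -0.13, 0], 0.333]
    - [[-0.99, -0.13, 0], 0.333]
    - [[-0.99, -0.13, 0], 0.333]

```text
t: 1.1
tcp_pos: [0.3504, 0.3, 0.4001]
eef_rot: [0.613, 0.79, -0.0, -0.0]
ft_force: [-1.3, 0.0, 0.6]
gripper_width: 0.0857
grip_force: 0.0
```

Emit:
carry_out:
  targets:
    - [[-0.99, 0.09, 0], 0.25]
    - [[-0.99, 0.09, 0], 0.25]
    - [[-0.99, 0.09, 0], 0.25]
    - [[-0.99, 0.09, 0], 0.25]

```text
t: 1.6
tcp_pos: [0.3998, 0.1599, 0.4002]
eef_rot: [0.755, 0.656, 0.0, -0.0]
ft_force: [-0.3, 1.1, -0.5]
gripper_width: 0.0855
grip_force: 0.0
```

Emit:
carry_out:
  targets:
    - [[-0.89, 0.4, 0], 0.12]
    - [[-0.89, 0.4, 0], 0.12]
    - [[-0.89, 0.4, 0], 0.12]
    - [[-0.89, 0.4, 0], 0.12]

```text
t: 2.1
tcp_pos: [0.4405, 0.0197, 0.4]
eef_rot: [0.813, 0.582, 0.0, -0.0]
ft_force: [0.4, 0.3, -0.2]
gripper_width: 0.0857
grip_force: 0.0
```

Emit:
carry_out:
  targets:
    - [[-0.88, 0.51, 0.27], 0.108]
    - [[-0.88, 0.51, 0.27], 0.108]
    - [[-0.88, 0.51, 0.27], 0.108]
    - [[-0.88, 0.51, 0.27], 0.108]

```text
t: 2.6
tcp_pos: [0.4702, -0.1302, 0.3589]
eef_rot: [0.86, 0.51, -0.0, -0.001]
ft_force: [-0.6, 1.4, 0.5]
gripper_width: 0.0855
grip_force: 0.0
```

Emit:
carry_out:
  targets:
    - [[-0.76, 0.55, 0.4], 0]
    - [[-0.76, 0.55, 0.4], 0]
    - [[-0.76, 0.55, 0.4], 0]
    - [[-0.76, 0.55, 0.4], 0]
    - [[-0.76, 0.55, 0.4], 0]

```text
t: 3.22
tcp_pos: [0.4876, -0.2682, 0.3005]
eef_rot: [0.86, 0.511, 0.0, 0.0]
ft_force: [0.1, 0.5, -0.1]
gripper_width: 0.0854
grip_force: 0.0
```

```bash
python3 -c "
from plan import *
c=cur();print(c)
chain(c,[(.488,-.285,.197,-28.7)])"
```

```text
[np.float64(0.4875924010413153), np.float64(-0.2682375262348625), np.float64(0.3005431734100842), np.float64(-28.57024636472432)]
(0.488, -0.285, 0.197, -28.7) -> [-0.097  0.056  0.69 ] turn 0.001
```

Now down onto the grip, then close.

Emit:
carry_out:
  targets:
    - [[-0.097, 0.056, 0.2], 0]
    - [[-0.097, 0.056, 0.4], 0]
    - [[-0.097, 0.056, 0.6], 0]
    - [[-0.097, 0.056, 0.69], 0]
    - [[-0.097, 0.056, 0.69], 0]
    - [[-0.097, 0.056, 0.69], 0]

```text
t: 3.98
tcp_pos: [0.4879, -0.2869, 0.1976]
eef_rot: [0.86, 0.51, 0.0, 0.001]
ft_force: [-0.0, 0.3, 0.4]
gripper_width: 0.0852
grip_force: 0.0
```

Emit:
carry_out:
  targets:
    - [[0, 0, 0], 0]
    - [[0, 0, 0], 0]
    - [[0, 0, 0], 0]
    - [[0, 0, 0], 0]
    - [[0, 0, 0], 0]
    - [[0, 0, 0], 0]
    - [[0, 0, 0], 0]
    - [[0, 0, 0], 0]
  fingers: 0
  grip_force: 50

```text
t: 4.97
tcp_pos: [0.4876, -0.2872, 0.1962]
eef_rot: [0.86, 0.51, -0.0, 0.0]
ft_force: [0.7, 0.0, -0.5]
gripper_width: 0.0174
grip_force: 54.7
```

Emit:
carry_out:
  targets:
    - [[0, 0, 0], 0]
    - [[0, 0, -0.03], 0]
    - [[0, 0, -0.3], 0]
    - [[0, 0, -0.6], 0]
    - [[0, 0, -1], 0]
    - [[0, 0, -1], 0]
    - [[0, 0, -1], 0]
    - [[0, 0, -1], 0]

```text
t: 5.98
tcp_pos: [0.4874, -0.2871, 0.3446]
eef_rot: [0.86, 0.51, -0.0, -0.002]
ft_force: [-0.2, -0.3, -2.0]
gripper_width: 0.0171
grip_force: 54.3
```

```bash
python3 -c "
from h import *
s=snap('scene','s1.png');t=snap('top','t1.png')
r=lambda im,x,y,w,h,k:cv2.resize(im[y:y+h,x:x+w],None,fx=k,fy=k,interpolation=cv2.INTER_CUBIC)[:,:,::-1]
C=np.zeros((450,800,3),np.uint8);C[:,:400]=r(s,150,80,133,150,3)[:450,:400] if 0 else cv2.resize(s[80:230,140:273],(400,450))[:,:,::-1];C[:,400:]=cv2.resize(t[140:290,270:403],(400,450))[:,:,::-1]
cv2.imwrite('pics/c3.png',C)
from plan import *
c=cur();print(c)
chain(c,[(.52,-.24,.39,-17.9),(.54,-.12,.39,0),(.57,0.01,.39,10),(.585,.142,.38,15.5)])"
```

```text
[np.float64(0.4875464262773315), np.float64(-0.2871677682559705), np.float64(0.3449693386360602), np.float64(-28.708061831705038)]
(0.52, -0.24, 0.39, -17.9) -> [ 0.38   0.039 -0.3  ] turn -0.12
(0.54, -0.12, 0.39, 0) -> [ 0.802 -0.119 -0.   ] turn -0.199
(0.57, 0.01, 0.39, 10) -> [ 0.867  0.2   -0.   ] turn -0.111
(0.585, 0.142, 0.38, 15.5) -> [0.849 0.251 0.067] turn -0.061
```

View pics/c3.png

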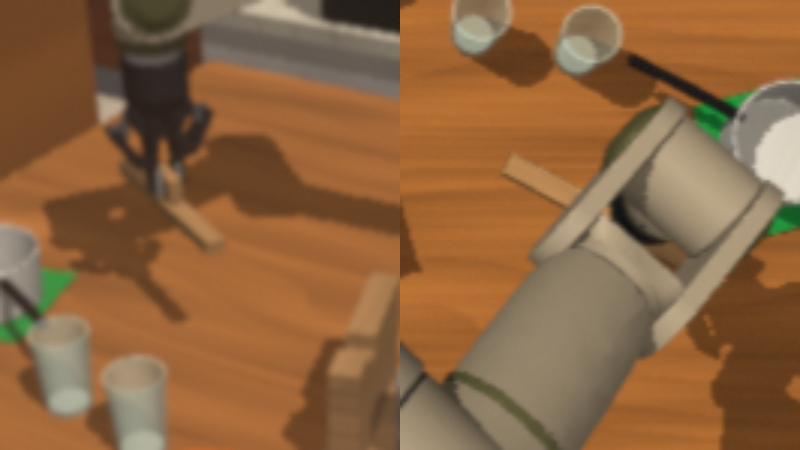

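The bar is lifted and held level: in the left crop it hangs at about (170,200), and the tumblers and pan haven't moved. Next I carry it over, high enough to clear the bolt handle.

Emit:
carry_out:
  targets:
    - [[0.38, 0.04, -0.5], -0.12]
    - [[0.38, 0.04, -0.5], -0.12]
    - [[0.38, 0.04, -0.5], -0.12]
    - [[0.38, 0.04, -0.5], -0.12]

```text
t: 6.58
tcp_pos: [0.52, -0.2405, 0.4195]
eef_rot: [0.809, 0.588, -0.001, -0.001]
ft_force: [-0.7, -0.1, -3.5]
gripper_width: 0.0173
grip_force: 54.4
```

Emit:
carry_out:
  targets:
    - [[0.27, -0.04, 0], -0.07]
    - [[0.54, -0.08, 0], -0.14]
    - [[0.8, -0.12, 0], -0.2]
    - [[0.8, -0.12, 0], -0.2]
    - [[0.8, -0.12, 0], -0.2]

```text
t: 7.2
tcp_pos: [0.5399, -0.1213, 0.4202]
eef_rot: [0.707, 0.707, -0.001, -0.001]
ft_force: [0.4, -0.5, -2.6]
gripper_width: 0.0171
grip_force: 54.3
```

Emit:
carry_out:
  targets:
    - [[0.29, 0.07, 0], -0.03]
    - [[0.58, 0.14, 0], -0.07]
    - [[0.87, 0.2, 0], -0.11]
    - [[0.87, 0.2, 0], -0.11]
    - [[0.87, 0.2, 0], -0.11]

```text
t: 7.82
tcp_pos: [0.5699, 0.0089, 0.4207]
eef_rot: [0.644, 0.765, -0.0, -0.0]
ft_force: [0.3, -0.2, -2.3]
gripper_width: 0.0173
grip_force: 54.3
```

Emit:
carry_out:
  targets:
    - [[0.28, 0.08, 0], -0.02]
    - [[0.56, 0.16, 0], -0.04]
    - [[0.85, 0.25, 0], -0.06]
    - [[0.85, 0.25, 0], -0.06]
    - [[0.85, 0.25, 0], -0.06]
    - [[0.85, 0.25, 0], -0.06]

```text
t: 8.57
tcp_pos: [0.5847, 0.1407, 0.4212]
eef_rot: [0.607, 0.795, -0.0, 0.0]
ft_force: [-1.0, 0.0, -1.6]
gripper_width: 0.0174
grip_force: 54.3
```

```bash
python3 -c "
from h import *
s=snap('scene','s2.png')
cv2.imwrite('pics/c4.png',cv2.resize(s[100:260,220:360],(700,600) if 0 else (525,600),interpolation=cv2.INTER_CUBIC)[:,:,::-1])
from plan import *
c=cur();print(c)
chain(c,[(.585,.142,.34,15.5)])
th=np.radians(c[3]);M=np.array([[np.cos(th),-np.sin(th)],[np.sin(th),np.cos(th)]])
for x in(-12,12):
  for y in(-125,125):
    for z in (0,18):
      P=np.r_[c[:2]+M@np.array([x,y])/1e3,c[2]-.196+z/1e3];print(x,y,z,np.round((proj('scene',P)-[220,100]+.5)*3.75-.5,1))
"
```

```text
[np.float64(0.5846878279382342), np.float64(0.1409153531184974), np.float64(0.4212720039301839), np.float64(15.268847383679262)]
(0.585, 0.142, 0.34, 15.5) -> [0.006 0.004 0.542] turn -0.003
-12 -125 0 [117.2 248.6]
-12 -125 18 [116.7 229.1]
-12 125 0 [430.5 285.7]
-12 125 18 [432.5 265.7]
12 -125 0 [109.4 263.4]
12 -125 18 [108.9 243.7]
12 125 0 [427.4 301.8]
12 125 18 [429.5 281.6]
```

View pics/c4.png

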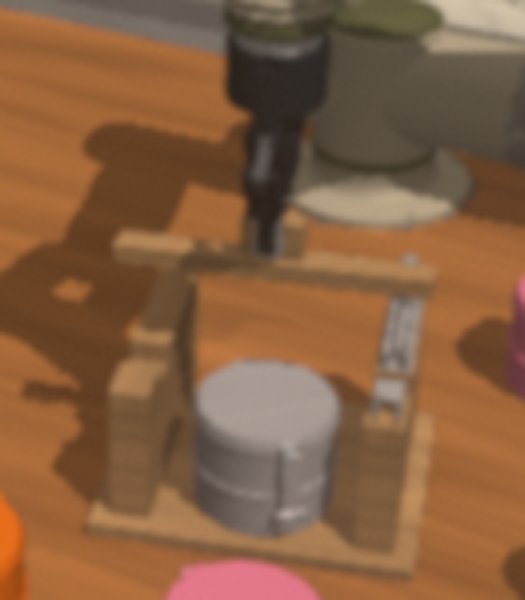

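The bar hangs over the notches, with its ends at (115,242) and (435,285). That is about 2–3 mm towards +y of the ideal spot. I lower it in stages.

Emit:
carry_out:
  targets:
    - [[-0.01, 0.004, 0.2], -0.003]
    - [[-0.01, 0.004, 0.35], -0.003]
    - [[-0.01, 0.004, 0.45], -0.003]
    - [[-0.01, 0.004, 0.5], -0.003]
    - [[-0.01, 0.004, 0.5], -0.003]
    - [[-0.01, 0.004, 0.5], -0.003]

```text
t: 9.38
tcp_pos: [0.5856, 0.141, 0.3471]
eef_rot: [0.604, 0.797, 0.0, 0.001]
ft_force: [0.3, 1.5, -1.9]
gripper_width: 0.0172
grip_force: 54.3
```

```bash
python3 -c "
from h import *
s=snap('scene','s3.png');t=snap('top','t3.png')
C=np.zeros((480,800,3),np.uint8)
C[:,:400]=cv2.resize(s[145:245,242:325],(400,480),interpolation=cv2.INTER_CUBIC)[:,:,::-1]
C[:400,400:]=cv2.resize(t[145:235,160:250],(400,400),interpolation=cv2.INTER_CUBIC)[:,:,::-1]
cv2.imwrite('pics/c5.png',C)
from plan import *
c=cur();print(c,readout.get_state()['ft_force'])
chain(c,[(.585,.1415,.3172,15.5)])
"
```

```text
[np.float64(0.5855537854786464), np.float64(0.1410425940862911), np.float64(0.34694017490117485), np.float64(15.667677669106656)] [-0.01430914  0.02423686 -1.81546734]
(0.585, 0.1415, 0.3172, 15.5) -> [ 0.004 -0.003  0.198] turn 0.002
```

View pics/c5.png

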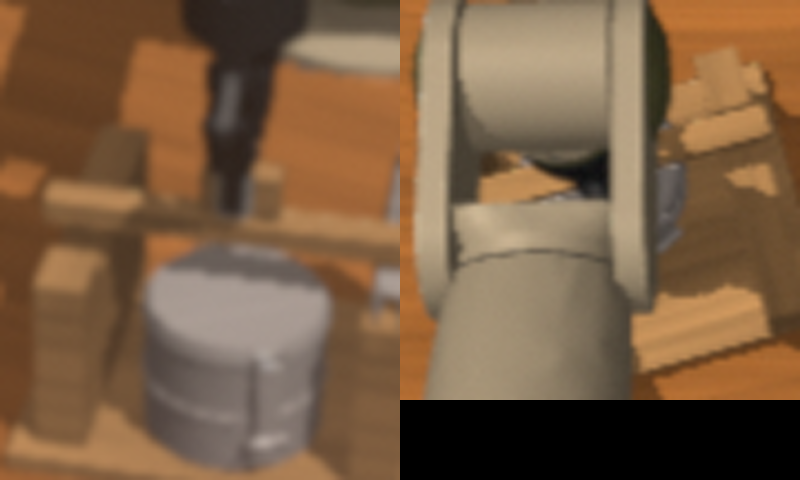

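The bar hangs just above the notch at (95,210) in the left crop, with nothing touching. I lower it slowly and watch the force.

Emit:
carry_out:
  targets:
    - [[0.003, -0.003, 0.04], 0.002]
    - [[0.003, -0.003, 0.08], 0.002]
    - [[0.003, -0.003, 0.12], 0.002]
    - [[0.003, -0.003, 0.15], 0.002]
    - [[0.003, -0.003, 0.15], 0.002]

```text
t: 10.1
tcp_pos: [0.5847, 0.1421, 0.3267]
eef_rot: [0.605, 0.796, 0.002, 0.001]
ft_force: [-6.3, 4.4, 19.8]
gripper_width: 0.0172
grip_force: 57.9
```

Emit:
carry_out:
  targets:
    - [[0, 0, 0.02], 0]
    - [[0, 0, 0.035], 0]
    - [[0, 0, 0.045], 0]
    - [[0, 0, 0.05], 0]
    - [[0, 0, 0.05], 0]

```text
t: 10.72
tcp_pos: [0.5857, 0.1408, 0.3176]
eef_rot: [0.606, 0.796, 0.001, 0.002]
ft_force: [2.8, -3.6, 6.6]
gripper_width: 0.0172
grip_force: 56.3
```

```bash
python3 -c "
from h import *
s=snap('scene','s4.png')
C=cv2.resize(s[155:240,240:340],(700,595),interpolation=cv2.INTER_CUBIC)[:,:,::-1]
cv2.imwrite('pics/c6.png',C)
print(readout.get_state()['ft_force'],readout.get_state()['torque'])
th=np.radians(15.5);M=np.array([[np.cos(th),-np.sin(th)],[np.sin(th),np.cos(th)]])
for x in(-12,12):
  for y in(-125,125):
    for z in (121,139):
      P=np.r_[np.array([.585,.142])+M@np.array([x,y])/1e3,z/1e3];print(x,y,z,np.round((proj('scene',P)-[240,155]+.5)*7-.5,1))
"
```

```text
[ 3.00493045 -4.96795793  6.61875482] [-0.06049761 -0.27845437  0.20447873]
-12 -125 121 [ 84.7 281.3]
-12 -125 139 [ 84.  247.9]
-12 125 121 [645.1 355. ]
-12 125 139 [648.6 320.7]
12 -125 121 [ 71.  310.9]
12 -125 139 [ 70.2 277.2]
12 125 121 [639.7 387. ]
12 125 139 [643.2 352.4]
```

View pics/c6.png

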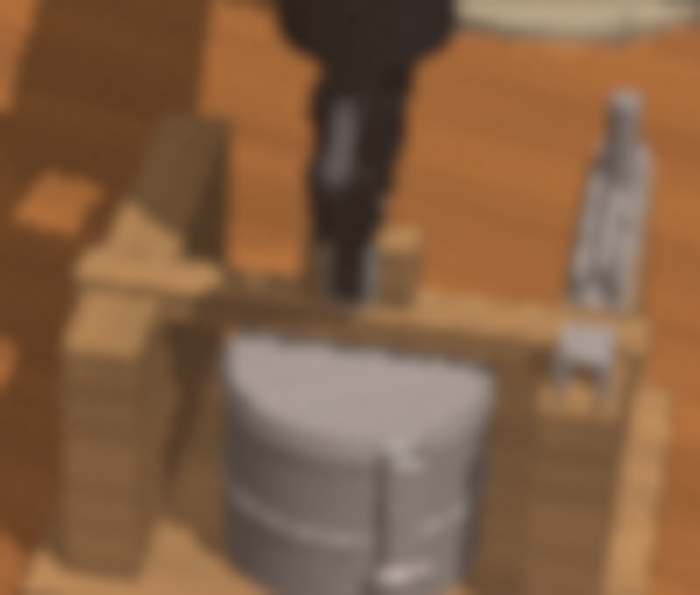

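The bar lies in both notches: its left end is at (80,270) and its right end at (643,325), both within a pixel of the prediction. I let go and rise.

Emit:
carry_out:
  targets:
    - [[0, 0, 0], 0]
    - [[0, 0, 0], 0]
    - [[0, 0, 0], 0]
    - [[0, 0, 0], 0]
    - [[0, 0, 0], 0]
    - [[0, 0, 0], 0]
  fingers: 1

```text
t: 11.52
tcp_pos: [0.585, 0.1413, 0.3162]
eef_rot: [0.605, 0.796, -0.0, 0.0]
ft_force: [-0.7, -0.0, -0.1]
gripper_width: 0.0856
grip_force: 0.0
```

Emit:
carry_out:
  targets:
    - [[0, 0, -0.2], 0]
    - [[0, 0, -0.5], 0]
    - [[0, 0, -0.8], 0]
    - [[0, 0, -0.9], 0]
    - [[0, 0, -0.9], 0]
    - [[0, 0, -0.9], 0]

```text
t: 12.28
tcp_pos: [0.585, 0.1413, 0.45]
eef_rot: [0.605, 0.796, -0.001, -0.001]
ft_force: [-0.7, -0.3, -1.2]
gripper_width: 0.0853
grip_force: 0.0
```

```bash
python3 -c "
from h import *
s=snap('scene','s5.png')
C=cv2.resize(s[155:240,240:340],(700,595),interpolation=cv2.INTER_CUBIC)[:,:,::-1]
cv2.imwrite('pics/c7.png',C)
th=np.radians(15.5);M=np.array([[np.cos(th),-np.sin(th)],[np.sin(th),np.cos(th)]])
for tr in(0,.007,.014):
  P=np.r_[np.array([.585,.142])+M@np.array([-.108+tr,.101]),.195];print(tr,P,np.round((proj('scene',P)-[240,155]+.5)*7-.5,1))
from plan import *
print(cur())
"
```

```text
0 [0.45393684 0.21046493 0.195     ] [625.6  91. ]
0.007 [0.46068225 0.2123356  0.195     ] [624.   98.8]
0.014 [0.46742766 0.21420627 0.195     ] [622.3 106.6]
[np.float64(0.5850409613356395), np.float64(0.14133412166240755), np.float64(0.44990388945037446), np.float64(15.485068284259093)]
```

View pics/c7.png

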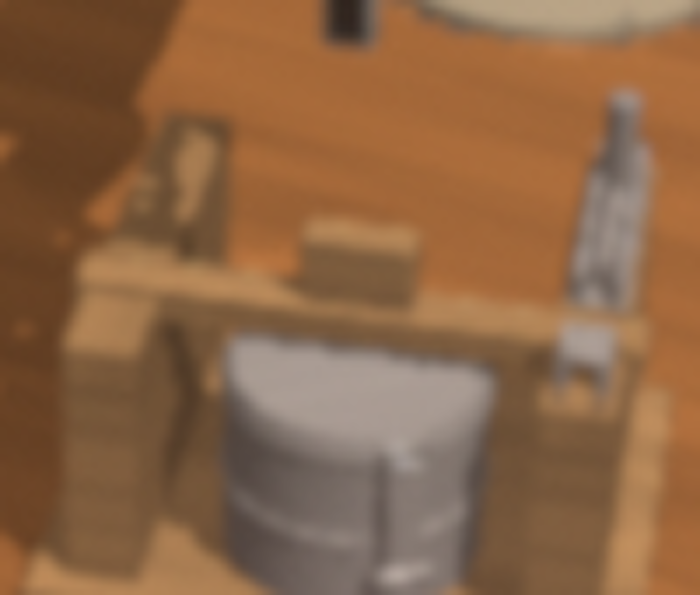

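The bar is seated and released, flush with the panel tops. The handle top shows at (625,93), which puts the bolt travel at about 2 mm. I straddle the handle along the rack's x.

```bash
python3 -c "
from plan import *
c=cur()
chain(c,[(.4555,.211,.45,15.5),(.4555,.211,.334,15.5)])
"
```

```text
(0.4555, 0.211, 0.45, 15.5) -> [ 0.678 -0.708 -0.001] turn -0.0
(0.4555, 0.211, 0.334, 15.5) -> [0.    0.    0.773] turn -0.0
```

Emit:
carry_out:
  targets:
    - [[0.23, -0.24, 0], 0]
    - [[0.45, -0.47, 0], 0]
    - [[0.68, -0.71, 0], 0]
    - [[0.68, -0.71, 0], 0]
    - [[0.68, -0.71, 0], 0]
    - [[0.68, -0.71, 0], 0]

```text
t: 13.08
tcp_pos: [0.456, 0.2108, 0.4507]
eef_rot: [0.606, 0.796, -0.0, -0.0]
ft_force: [0.4, -0.8, -0.9]
gripper_width: 0.0855
grip_force: 0.0
```

Emit:
carry_out:
  targets:
    - [[0, 0, 0.2], 0]
    - [[0, 0, 0.4], 0]
    - [[0, 0, 0.6], 0]
    - [[0, 0, 0.7], 0]
    - [[0, 0, 0.76], 0]
    - [[0, 0, 0.76], 0]
    - [[0, 0, 0.76], 0]

```text
t: 13.95
tcp_pos: [0.4554, 0.2111, 0.3378]
eef_rot: [0.605, 0.796, 0.0, 0.0]
ft_force: [-0.5, 0.4, 0.3]
gripper_width: 0.0855
grip_force: 0.0
```

Emit:
carry_out:
  targets:
    - [[0, 0, 0], 0]
    - [[0, 0, 0], 0]
    - [[0, 0, 0], 0]
    - [[0, 0, 0], 0]
    - [[0, 0, 0], 0]
    - [[0, 0, 0], 0]
    - [[0, 0, 0], 0]
    - [[0, 0, 0], 0]
  fingers: 0
  grip_force: 30

```text
t: 14.95
tcp_pos: [0.4562, 0.2115, 0.3378]
eef_rot: [0.605, 0.796, 0.002, 0.002]
ft_force: [7.9, 3.0, -1.0]
gripper_width: 0.0128
grip_force: 31.7
```

Emit:
carry_out:
  targets:
    - [[0, 0.08, 0], 0]
    - [[0, 0.16, 0], 0]
    - [[0, 0.24, 0], 0]
    - [[0, 0.32, 0], 0]
    - [[0, 0.4, 0], 0]
    - [[0, 0.46, 0], 0]
    - [[0, 0.46, 0], 0]

```text
t: 15.82
tcp_pos: [0.5224, 0.2303, 0.3378]
eef_rot: [0.605, 0.796, 0.001, 0.0]
ft_force: [0.8, 3.4, 5.3]
gripper_width: 0.0126
grip_force: 32.3
```

Emit:
carry_out:
  targets:
    - [[0, 0.02, 0], 0]
    - [[0, 0.04, 0], 0]
    - [[0, 0.06, 0], 0]
    - [[0, 0.06, 0], 0]
    - [[0, 0.06, 0], 0]

```text
t: 16.45
tcp_pos: [0.5298, 0.2325, 0.3377]
eef_rot: [0.605, 0.796, -0.001, -0.001]
ft_force: [-6.9, 1.1, 9.2]
gripper_width: 0.0125
grip_force: 32.7
```

Emit:
carry_out:
  targets:
    - [[0, 0.02, 0], 0]
    - [[0, 0.02, 0], 0]
    - [[0, 0.02, 0], 0]

```text
t: 16.82
tcp_pos: [0.5311, 0.2329, 0.3377]
eef_rot: [0.605, 0.796, -0.004, -0.003]
ft_force: [-20.9, -4.6, 15.7]
gripper_width: 0.0127
grip_force: 33.8
```

Emit:
carry_out:
  targets:
    - [[0, -0.01, 0], 0]
    - [[0, -0.01, 0], 0]
    - [[0, -0.01, 0], 0]
    - [[0, -0.01, 0], 0]
    - [[0, -0.01, 0], 0]
    - [[0, -0.01, 0], 0]
  fingers: 1

```text
t: 17.58
tcp_pos: [0.5317, 0.2324, 0.3372]
eef_rot: [0.605, 0.796, -0.0, -0.0]
ft_force: [-0.4, 0.2, -0.3]
gripper_width: 0.0856
grip_force: 0.0
```

Emit:
carry_out:
  targets:
    - [[0, 0, -0.2], 0]
    - [[0, 0, -0.5], 0]
    - [[0, 0, -0.8], 0]
    - [[0, 0, -1], 0]
    - [[0, 0, -1], 0]
    - [[0, 0, -1], 0]

```text
t: 18.32
tcp_pos: [0.5317, 0.2324, 0.486]
eef_rot: [0.605, 0.796, -0.001, -0.001]
ft_force: [-0.3, 0.9, -0.8]
gripper_width: 0.0856
grip_force: 0.0
```

```bash
python3 -c "
from h import *
s=snap('scene','s6.png')
C=cv2.resize(s[155:240,240:340],(700,595),interpolation=cv2.INTER_CUBIC)[:,:,::-1]
cv2.imwrite('pics/c8.png',C)
th=np.radians(15.5);M=np.array([[np.cos(th),-np.sin(th)],[np.sin(th),np.cos(th)]])
for tr in(.06,.068,.075):
  P=np.r_[np.array([.585,.142])+M@np.array([-.108+tr,.101]),.195];print(tr,np.round((proj('scene',P)-[240,155]+.5)*7-.5,1))
"
```

```text
0.06 [611.3 159.9]
0.068 [609.3 169.5]
0.075 [607.6 177.9]
```

View pics/c8.png

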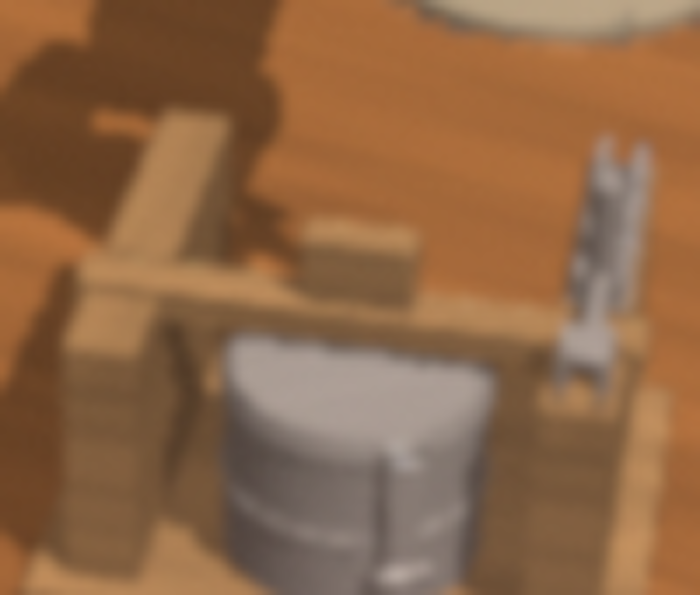

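The rod now runs across the bar into the keeper at (590,340). The handle sits at about (607,178), where full travel predicts it, and I felt about 21 N at the end stop. I'm handing it in.

```bash
python3 -c "
from h import *
print(ticket.sign_off())"
```

```text
the job is handed in; nothing more can be done
None
```

The bar is seated in both notches and released, the bolt is pushed to its end stop across the bar into the keeper, and the job is handed in at about 18 s of the 56 s allowed; sign-off gave no verdict.

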